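# Load the dryer token tray

### The job

Nudge the big loose brass token across the metal tray until it drops into the big round pocket and lies flat in it; push it gently along the tray, do not grip it or lift it. Then push the tray by its upright lip straight into the pay unit until it is fully home, without forcing it, and let go. Leave the small token in its own pocket and everything else where it stands.

Things in the scene. Friction and masses are not known exactly. Their poses are not given: they have to be found in the camera images.
- unit: Fixed low steel pay unit on the counter. Origin on the counter, below the middle of its housing's front mouth; x points into the housing (the way the tray slides in), y across, z up. Housing: x 0 to 176, y -140 to 140 mm, 72 mm high; a base plate 6 mm thick spans x -195 to 170, y -138 to 138 mm.
- tray (a joint): How far the metal tray is slid in along the unit's x, in m: 0 out (the start), 0.13 fully home at its stop. About 5 N of friction (more when fast), no spring: it stays where left. When out it spans x -215 to 30 mm, y about -115 to 115 mm of the unit, top level 20 mm above the counter, no rim but the lip: a 50 mm front strip (small pocket) and behind it the plate with the big pocket.
- mouth (a point): Middle of the housing's front slot, level with the tray's top face (20 mm above the counter). The slot is 240 mm wide and 7 mm high above the tray: a token seated in its pocket passes under it, one lying on the tray does not.
- pocket_mid (a point): Middle of the range of the big pocket's centre, level with the tray's top; at unit x -100, y -45 mm with the tray out; moves with the tray. The plate is clamped off-centre differently each time: the real pocket is up to 20 mm from here along unit y, either way (same x), not measured; look or feel for it. Pocket: round, 44 mm wide, 4 mm deep, flat dark floor, rigid wall.
- small_pocket (a point): Centre of the mouth of the small pocket (30 mm in diameter, 4 mm deep) in the front strip, level with the tray's top, at unit x -190, y -90 mm when out; the small token already lies in it.
- lip (a point): On the outer face of the tray's upright push lip (120 mm wide along y, 8 mm thick, standing from 18 to 50 mm above the counter), middle of its width, 35 mm above the counter; at unit x -215, y 0 mm when the tray is out. Push here along the unit's +x.
- token: The big loose brass token: a plain disc 40 mm in diameter, 9 mm thick, about 90 g. Origin at the centre of its underside, z up. It starts flat on the plate, some 55 to 140 mm from the pocket on the unit's +y side. In the pocket its underside is 4 mm below the tray's top and it stands 5 mm proud: a fingertip behind it then feels the pocket's wall.
- coin: The small brass token: a disc 26 mm in diameter, 9 mm thick, in the small pocket throughout; must stay in it. Origin at the centre of its underside.
- tin: A small white bowl, 64 mm wide and 35 mm high, standing on the far half of the housing's top. Origin at the centre of its underside. Leave alone.
- detergent: Grey bottle, 74 mm wide, 210 mm high, on the counter. Origin at its underside. Leave alone.
- softener: Amber bottle, 62 mm wide, 170 mm high, on the counter. Origin at its underside. Leave alone.
- brush: A hand brush lying on the counter. Leave alone.
- cup: White cup, 72 mm wide, 80 mm high, on the counter. Origin at its underside. Leave alone.
There are look-alikes about, which are no part of the job. What is shaped like the token but purple is not meant.

How it is judged:
By the outcome, as a careful person would: the job done as asked, in the order asked, and still so for the second after the job is handed in, with the robot touching nothing.
It also fails if it takes over 67 s, if anything falls off the work surface, if the arm or the gripper's body presses on something with over 40 N, if the wrist force passes 120 N, or if a joint passes its speed limit or range.

### The arm

A 6-joint arm with a two-finger parallel gripper is mounted at the origin on the work surface. World frame = base frame: x ahead of the robot, y to its left, z up, the work surface at z = 0. Lengths are in mm, angles in rad, forces in N, time in s.
With the tool pointing down it reaches from about 350 to 875 mm from the base axis. Payload 4.2 kg.
Tool frame: the origin (TCP) lies at the very end of the fingers, on their centre line; the grasp point (between the pads) lies 19 mm behind it; z points along the fingers, y is the line along which they close (so a half turn about z gives the same grasp; the last joint's range is limited). The gripper opens to 85 mm and grips with 20 to 120 N. Pads are 22 mm wide; open, the fingers measure 114 mm over their backs; the gripper's body (76 mm by 85 mm) begins 54 mm behind the grasp point. The pads swing forward as they close: fully open they stand 13 mm farther back than shut.
Start: joints at [1.434, 0.385, 0.008, 0, -1.194, -0.259], TCP at [240.933, 576.672, 231.312] pointing down, gripper open.
Joint ranges: [-3.14, 3.14], [-1.21, 2.06], [-1.07, 1.41], [-3.16, 2.05], [-2.99, -0.16], [-3.1, 3.1]. Speed limits (rad/s): [2.79, 2.79, 3.14, 3.14, 3.14, 3.14].

### API

Orientations are given as a unit quaternion [x, y, z, w].
In Python, from bench import arm, optics gives the robot as it stands. The module is installed in compiled form; this text tells all that it offers.
- The arm moves only by the tool step_arm, never from a script. Its argument "motion" is a list of rows, each an object with "dr": the turn, a rotation vector about the tool's x, y, z in units of 8 degrees (1.0 is 8 degrees), a list of three; "slide": the shift along the tool's x, y, z in mm, a list of three; "jaw": the finger opening in mm, from 0 to 85.4. A call has exactly 8 rows; each row is the pose to reach, as a shift and turn from the pose commanded when the call began, along the tool's axes at that moment; what a row does not reach only later rows make up. A row lasts 1/8 s, in which the tool goes at most 62.5 mm and 10.7 degrees, less where a joint would pass 70% of its speed; a pose out of reach is approached as far as the arm can. A call with a gripper value outside its range is refused whole. The fingers move at their own pace and stop on an object; the grip force is fixed at half the most. Time passes only in rows, so rows that repeat a pose let the fingers close, or fill a call up. It gives the time, the measured TCP pose, the force, the opening and the grip force at its end, in the units of the state.
- arm.read_state(): the state, without advancing time (a new reading comes with each control period).
- optics.get_image(name): name is "side" or "top"; returns the picture (384x512x3 uint8, blue, green, red); there is no depth.
- optics.camera_info(name): a dict with "camera_matrix" (3x3 intrinsics, pixels), "k1" (the pictures are not rectified: a ray, as slopes to the right and down, at radius r is drawn at 1 + k1 r^2 times it, then the intrinsics apply), "view" (4x4, takes a point from world to camera coordinates). Camera axes: x right, y up, looking along -z (the intrinsics and any distortion apply to the point x, -y, -z); pixel columns grow to the right and rows downward; lengths in mm; the calibration is good to about 2 mm. A picture is of the moment at which its call begins. camera_info takes no time and is no camera call.
- arm.job_done(): hands the job in; it is judged then, once.
The state is a dict: "clock": time; "joints": joint angles; "joint_vel": joint speeds; "joint_efforts": joint torques, N m; "position": TCP position; "ee_rot": TCP orientation; "contact_force": force on the tool from outside, world axes, zero at the start; "wrist_torque": the same for the moment, N m; "gripper_width": finger opening in mm; "grasp_force": force on a finger pad.
Only numpy, scipy, OpenCV 4.12 (cv2) and the standard library are available. Lean on these libraries where they do the work, as an engineer would, in place of code of your own. Each camera call takes 0.05 s, during which the arm holds its last target. There are 200 camera calls.

## Working session

There is one attempt and no reset: what is moved stays moved. The work goes in short steps, Python scripts to look and compute and a tool call to move; the robot and the scene stay as the last step left them, time stands still between calls to the robot, and variables do not carry over. Pictures are saved under pics/ and viewed, at most 12 in all, crops included, and the job is handed in when it is done.

Besides the shell and the picture viewer there is one more tool, called after "Request:" by a JSON object that holds its "method" and its "body", one argument or row to a line. step_arm: Moves the arm, as the interface text tells. Its arguments: {"type":"object","properties":{"motion":{"type":"array","items":{"type":"object","properties":{"dr":{"type":"array","items":{"type":"number"}},"slide":{"type":"array","items":{"type":"number"}},"jaw":{"type":"number"}}}}},"required":["motion"]}

```bash
mkdir -p pics; python3 - <<'E'
from bench import arm, optics
import cv2
print(arm.read_state())
for n in("side","top"):
    cv2.imwrite(f"pics/{n}0.png",optics.get_image(n)); print(optics.camera_info(n))
E
```

```text
{'clock': 0.0, 'joints': array([ 1.43356194e+00,  3.85550111e-01,  6.60756891e-03, -5.15703173e-04,
       -1.19396226e+00, -2.58610174e-01]), 'joint_vel': array([ 1.59119846e-03,  2.14008883e-05,  5.74798768e-05,  8.07702381e-04,
        2.09953377e-04, -1.70972635e-03]), 'joint_efforts': array([-1.17852710e-05, -3.92288625e+01,  1.88401508e+01,  4.18614015e+00,
       -4.63363394e-03, -3.45799677e-06]), 'position': array([240.7391534 , 576.14186092, 230.21583153]), 'ee_rot': array([ 9.80457957e-01, -1.96725764e-01, -1.75277767e-04,  1.06683100e-03]), 'contact_force': array([-0.43002138,  0.06932476,  0.06204858]), 'wrist_torque': array([ 0.01976636, -0.00065731, -0.00785579]), 'grasp_force': 0.0, 'gripper_width': 85.30848809527916}
{'camera_matrix': array([[413.61479519,   0.        , 251.60866535],
       [  0.        , 413.61479519, 194.78098747],
       [  0.        ,   0.        ,   1.        ]]), 'k1': -0.02330647869555508, 'view': array([[ 9.61358565e-01, -2.75299038e-01,  3.86088951e-04,
        -5.46881791e+02],
       [ 2.09571907e-01,  7.32743980e-01,  6.47430209e-01,
        -1.93736825e+02],
       [-1.78519818e-01, -6.22331663e-01,  7.62124646e-01,
        -1.14730005e+03],
       [ 0.00000000e+00,  0.00000000e+00,  0.00000000e+00,
         1.00000000e+00]])}
{'camera_matrix': array([[452.48228309,   0.        , 261.15820599],
       [  0.        , 452.48228309, 187.79901844],
       [  0.        ,   0.        ,   1.        ]]), 'k1': -0.08010438719533972, 'view': array([[-4.06014565e-03, -9.99890424e-01,  1.42357293e-02,
        -1.40029780e+01],
       [ 9.90058991e-01, -2.01791653e-03,  1.40638267e-01,
        -5.53445019e+02],
       [-1.40594130e-01,  1.46652236e-02,  9.89958697e-01,
        -1.24212809e+03],
       [ 0.00000000e+00,  0.00000000e+00,  0.00000000e+00,
         1.00000000e+00]])}
```

View pics/top0.png

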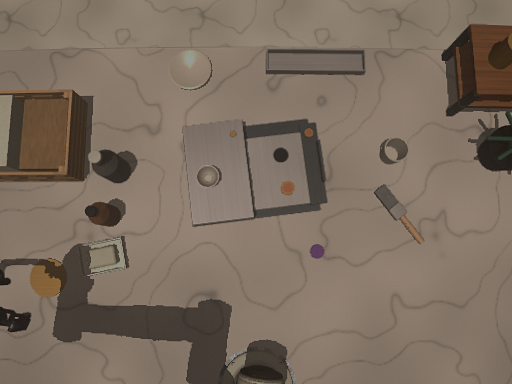

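View pics/side0.png

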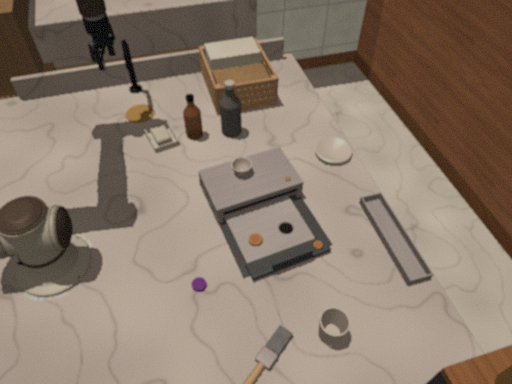

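Top view: the unit's mouth faces right (world −y). The pocket is at about (281,155), the token at (288,188), the coin at (309,133), and the housing at (185–253, 120–225).

```bash
cat >h.py <<'E'
import numpy as np, cv2
from bench import arm, optics
def ray(n,uv):
    c=optics.camera_info(n);K=c["camera_matrix"];V=c["view"]
    d=(np.asarray(uv,float)-K[:2,2])/[K[0,0],K[1,1]]
    s=d.copy()
    for _ in range(20): s=d/(1+c["k1"]*(s@s))
    R=V[:3,:3]; return -R.T@V[:3,3], R.T@np.array([s[0],-s[1],-1])
def onz(n,uv,z):
    o,d=ray(n,uv); return (o+d*(z-o[2])/d[2])
def proj(n,p):
    c=optics.camera_info(n);K=c["camera_matrix"];q=c["view"][:3]@np.append(p,1)
    s=np.array([q[0],-q[1]])/-q[2]; s=s*(1+c["k1"]*(s@s)); return s*[K[0,0],K[1,1]]+K[:2,2]
def blobs(img,kind,roi,amin=15):
    hsv=cv2.cvtColor(img,cv2.COLOR_BGR2HSV)
    m=cv2.inRange(hsv,(3,90,70),(20,255,255)) if kind=="brass" else cv2.inRange(hsv,(0,0,0),(180,255,45))
    x0,y0,x1,y1=roi; k=np.zeros_like(m);k[y0:y1,x0:x1]=m[y0:y1,x0:x1]
    n,l,s,c=cv2.connectedComponentsWithStats(k)
    return [(c[i].round(1),s[i]) for i in range(1,n) if s[i][4]>=amin]
E
python3 - <<'E'
from h import *
for n,roi in(("top",(180,110,330,230)),("side",(195,145,335,280))):
    im=cv2.imread(f"pics/{n}0.png")
    x0,y0,x1,y1=roi
    cv2.imwrite(f"pics/{n}c.png",cv2.resize(im[y0:y1,x0:x1],None,fx=5,fy=5,interpolation=cv2.INTER_CUBIC)[:600,:800])
    for k,z in(("brass",29),("dark",16)):
        for c,s in blobs(im,k,roi): print(n,k,c,s,onz(n,c,z).round(1))
E
```

```text
top brass [308.4 132.3] [304 128  10  10  74] [ 718.  -154.3   29. ]
top brass [232.5 133.5] [230 131   6   6  32] [714.4  66.8  29. ]
top brass [287.3 187.5] [281 181  14  14 153] [555.6 -90.6  29. ]
top dark [280.3 154.9] [274 149  13  13 109] [653.5 -72.3  16. ]
side brass [287.1 178.2] [285 177   5   4  17] [716.9 105.9  29. ]
side brass [255.1 239. ] [249 233  14  13 138] [553.4 -89.9  29. ]
side brass [317.3 244.5] [313 240  10  10  81] [ 715.4 -155.7   29. ]
side dark [259.9 201.3] [224 189  74  26 164] [609.3  48.6  16. ]
side dark [294.  197.1] [290 195  11   5  29] [716.1  35.6  16. ]
side dark [285.5 227.8] [280 224  12   9  84] [652.4 -68.1  16. ]
side dark [292.2 261.3] [273 252  41  20 232] [ 633.3 -180.4   16. ]
```

View pics/topc.png

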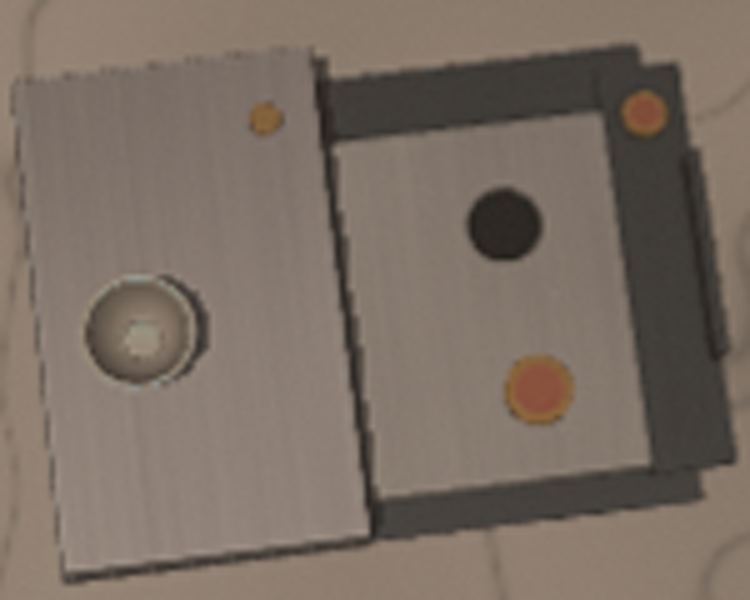

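The crop shows the housing top corners at full-image (243,119), (254,218), (182.4,126) and (193,225). The token lies on the plate at +y from the dark pocket, and the lip is on the right at about (322,160).

```bash
python3 - <<'E'
from h import *
C=[onz("top",u,72)[:2] for u in((243,119),(254,218),(182.4,126),(193,225))]
print(np.round(C,1))
for a,b in((2,0),(3,1)): d=C[a]-C[b]; print("x ang",np.degrees(np.arctan2(d[1],d[0])),np.linalg.norm(d))
for a,b in((1,0),(3,2)): d=C[a]-C[b]; print("y ang",np.degrees(np.arctan2(d[1],d[0]))+90,np.linalg.norm(d))
coin=(onz("top",(308.4,132.3),25)+onz("side",(317.3,244.5),25))[:2]/2
tok=(onz("top",(287.3,187.5),29)+onz("side",(255.1,239),29))[:2]/2
poc=(onz("top",(280.3,154.9),18)+onz("side",(285.5,227.8),18))[:2]/2
print("coin",coin,"tok",tok,"poc",poc)
# lip from edges in crop: ends of top edge
print("lip", [onz("top",(180+x/5,110+y/5),50).round(1) for x,y in((690,148),(722,355))])
mouth=(C[0]+C[1])/2
for th in(96,97,98,99):
    t=np.radians(th);ex=np.array([np.cos(t),np.sin(t)]);ey=np.array([-ex[1],ex[0]])
    f=lambda p:np.array([(p)@ex,(p)@ey])
    O=coin+190*ex+90*ey
    print(th,"O coin",O,"O mouth",mouth,"tok",f(tok-O),"poc",f(poc-O))
E
```

```text
[[745.1  35.3]
 [465.4   4.7]
 [725.1 206. ]
 [446.6 171.1]]
x ang 96.6833198099674 171.8870357159955
x ang 96.43404480634156 167.47411477932437
y ang -83.76030330792531 281.31107303634127
y ang -82.85999144407492 280.5829316719565
coin [ 717.99691456 -154.05004201] tok [554.45661428 -90.25885972] poc [652.4683888 -70.8055882]
lip [array([ 690.9, -178.8,   50. ]), array([ 570.9, -194.2,   50. ])]
96 O coin [608.62953596  25.50155642] O mouth [605.23494882  19.98460104] tok [-109.46365621   65.97641515] poc [-100.36197192  -33.53186119]
97 O coin [605.51258567  23.5654859 ] O mouth [605.23494882  19.98460104] tok [-106.75375849   64.54710618] poc [-99.39011932 -35.10486086]
98 O coin [602.42989919  21.57531197] O mouth [605.23494882  19.98460104] tok [-104.06921839   63.07072067] poc [-98.44586736 -36.69458212]
99 O coin [599.38241555  19.53164085] O mouth [605.23494882  19.98460104] tok [-101.41085363   61.54770833] poc [-97.52950368 -38.30054073]
```

```bash
cat >>h.py <<'E'
from scipy.spatial.transform import Rotation as R
def pose():
    s=arm.read_state(); return s["position"],R.from_quat(s["ee_rot"])
def delta(p1,yaw1,p0=None,yaw0=None):
    """slide (tool axes) and dr for going to TCP p1, tool x at heading yaw1 deg, pointing down"""
    p,r=pose()
    if p0 is not None: p=np.array(p0)
    if yaw0 is not None: r=down(yaw0)
    d=(r.inv()*down(yaw1)).as_rotvec()
    return r.inv().apply(np.array(p1)-p).round(1),(np.degrees(d)/8).round(2)
def down(yaw): return R.from_euler("z",yaw,degrees=True)*R.from_quat([1,0,0,0])
E
python3 - <<'E'
from h import *
p,r=pose();print("heading",r.as_matrix()[:,0])
print(delta((513.3,-98.5,200),11.2,(240.933,576.672,231.312),-22.7))
E
```

```text
heading [ 9.22627111e-01 -3.85693142e-01  1.15994778e-04]
(array([511.8, 517.8,  31.3]), array([ 0.  ,  0.  , -4.24]))
```

Request:
{"method": "step_arm", "body": {
  "motion": [
    {"slide": [32, 32, 0], "dr": [0, 0, -0.25], "jaw": 24},
    {"slide": [64, 65, 0], "dr": [0, 0, -0.5], "jaw": 24},
    {"slide": [96, 97, 0], "dr": [0, 0, -0.75], "jaw": 24},
    {"slide": [128, 130, 0], "dr": [0, 0, -1], "jaw": 24},
    {"slide": [160, 162, 0], "dr": [0, 0, -1.25], "jaw": 24},
    {"slide": [192, 194, 0], "dr": [0, 0, -1.5], "jaw": 24},
    {"slide": [224, 227, 0], "dr": [0, 0, -1.75], "jaw": 24},
    {"slide": [256, 259, 0], "dr": [0, 0, -2], "jaw": 24}
  ]
}}

```text
clock: 1.1
position: [377.3, 237.4, 231.1]
ee_rot: [0.998, -0.058, -0.0, 0.0]
contact_force: [-0.0, -0.3, -0.9]
gripper_width: 23.9
grasp_force: 0.0
```

```bash
python3 - <<'E'
from h import *
p,r=pose();print(p,r.as_matrix()[:,0])
c=np.array((240.933,576.672,231.312))+down(-22.7).apply([256,259,0])
print(c,delta((513.3,-98.5,80),11.2,c,-6.7))
E
```

```text
[377.34420784 237.36879369 231.095248  ] [ 9.93378339e-01 -1.14888452e-01 -3.44710073e-04]
[377.15308594 238.942688   231.312     ] (array([174.6, 319.3, 151.3]), array([ 0.  ,  0.  , -2.24]))
```

Request:
{"method": "step_arm", "body": {
  "motion": [
    {"slide": [29, 53, 0], "dr": [0, 0, -0.4], "jaw": 24},
    {"slide": [58, 106, 0], "dr": [0, 0, -0.8], "jaw": 24},
    {"slide": [87, 160, 0], "dr": [0, 0, -1.2], "jaw": 24},
    {"slide": [116, 213, 0], "dr": [0, 0, -1.6], "jaw": 24},
    {"slide": [145, 266, 10], "dr": [0, 0, -2], "jaw": 24},
    {"slide": [174, 319, 30], "dr": [0, 0, -2.24], "jaw": 24},
    {"slide": [174.6, 319.3, 85], "dr": [0, 0, -2.24], "jaw": 24},
    {"slide": [174.6, 319.3, 140], "dr": [0, 0, -2.24], "jaw": 24}
  ]
}}

```text
clock: 2.1
position: [513.6, -99.6, 89.8]
ee_rot: [0.995, 0.097, 0.0, -0.0]
contact_force: [0.7, 0.2, 0.5]
gripper_width: 24.2
grasp_force: 0.0
```

```bash
python3 - <<'E'
from h import *
p,r=pose();print(p,r.as_matrix()[:,0])
print(delta((513.3,-98.5,24),11.2))
E
```

```text
[513.5737481  -99.61929244  89.77323675] [9.81312065e-01 1.92421166e-01 8.51692806e-04]
(array([-0.1, -1.1, 65.8]), array([-0.  , -0.01, -0.01]))
```

Request:
{"method": "step_arm", "body": {
  "motion": [
    {"slide": [0, 0, 20], "dr": [0, 0, 0], "jaw": 24},
    {"slide": [0, 0, 40], "dr": [0, 0, 0], "jaw": 24},
    {"slide": [0, 0, 55], "dr": [0, 0, 0], "jaw": 24},
    {"slide": [0, 0, 63], "dr": [0, 0, 0], "jaw": 24},
    {"slide": [0, 0, 65], "dr": [0, 0, 0], "jaw": 24},
    {"slide": [0, 0, 67], "dr": [0, 0, 0], "jaw": 24},
    {"slide": [0, 0, 67], "dr": [0, 0, 0], "jaw": 24},
    {"slide": [0, 0, 67], "dr": [0, 0, 0], "jaw": 24}
  ]
}}

```text
clock: 3.1
position: [513.8, -98.4, 24.7]
ee_rot: [0.995, 0.098, 0.0, 0.0]
contact_force: [-0.9, -0.4, -0.1]
gripper_width: 24.1
grasp_force: 0.0
```

```bash
python3 - <<'E'
from h import *
p,r=pose();print(p,arm.read_state()["contact_force"])
for n,roi in(("top",(255,110,330,230)),("side",(220,190,335,280))):
    im=optics.get_image(n); x0,y0,x1,y1=roi
    cv2.imwrite(f"pics/{n}1.png",im)
    for k,z in(("brass",29),("dark",18)):
        for c,s in blobs(im,k,roi): print(n,k,c,s,onz(n,c,z).round(1))
a=cv2.imread("pics/top1.png")[110:230,200:330];b=cv2.imread("pics/side1.png")[150:270,205:335]
cv2.imwrite("pics/c1.png",cv2.resize(np.hstack([a,b]),None,fx=3,fy=3,interpolation=cv2.INTER_CUBIC))
E
```

```text
[513.83897981 -98.41113103  24.7434694 ] [-0.86938229 -0.41903356 -0.14305215]
top brass [308.4 132.2] [304 128  10  10  73] [ 718.3 -154.3   29. ]
top dark [280.2 155.6] [274 149  13  13  85] [651.  -71.8  18. ]
top dark [264.8 213.7] [255 210  22   8 105] [481.6 -26.1  18. ]
side brass [257.  238.1] [251 233  12  13  88] [559.4 -88.5  29. ]
side brass [317.4 244.6] [313 240  10  10  81] [ 715.6 -156.1   29. ]
side dark [243.5 216.7] [ 224  190   73   61 1135] [544.7   3.5  18. ]
side dark [293.4 197. ] [290 195   8   5  23] [713.7  35.   18. ]
side dark [225.9 230.4] [220 221  12  20 104] [482.4 -30.6  18. ]
side dark [285.4 227.8] [280 224  12   9  80] [651.6 -69.4  18. ]
side dark [269.4 258.9] [252 251  33  16 219] [ 574.9 -156.9   18. ]
side dark [292.1 261.3] [273 252  40  20 218] [ 632.4 -181.4   18. ]
```

View pics/c1.png

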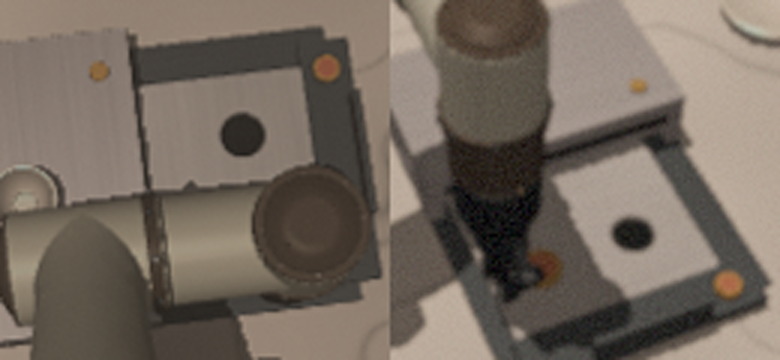

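Request:
{"method": "step_arm", "body": {
  "motion": [
    {"slide": [3, 0, 2], "dr": [0, 0, 0], "jaw": 24},
    {"slide": [8, 0, 2], "dr": [0, 0, 0], "jaw": 24},
    {"slide": [13, 0, 2], "dr": [0, 0, 0], "jaw": 24},
    {"slide": [18, 0, 2], "dr": [0, 0, 0], "jaw": 24},
    {"slide": [24, 0, 2], "dr": [0, 0, 0], "jaw": 24},
    {"slide": [30, 0, 2], "dr": [0, 0, 0], "jaw": 24},
    {"slide": [36, 0, 2], "dr": [0, 0, 0], "jaw": 24},
    {"slide": [42, 0, 2], "dr": [0, 0, 0], "jaw": 24}
  ]
}}

```text
clock: 4.2
position: [555.2, -90.2, 22.3]
ee_rot: [0.995, 0.098, -0.0, -0.0]
contact_force: [-0.5, -0.1, -0.5]
gripper_width: 23.9
grasp_force: 0.3
```

```bash
cat >look.py <<'E'
from h import *
import sys
t=sys.argv[1]
p,r=pose();print("tcp",p.round(1),r.as_matrix()[:2,0].round(3),arm.read_state()["contact_force"].round(1))
for n,roi in(("top",(255,110,330,230)),("side",(220,190,335,280))):
    im=optics.get_image(n); x0,y0,x1,y1=roi
    cv2.imwrite(f"pics/{n}{t}.png",im)
    for k,z in(("brass",29),("dark",18)):
        for c,s in blobs(im,k,roi):
            q=onz(n,c,z)
            if k=="brass" or abs(q[0]-652)<20: print(n,k,c,s,q.round(1))
a=cv2.imread(f"pics/top{t}.png")[110:230,200:330];b=cv2.imread(f"pics/side{t}.png")[150:270,205:335]
cv2.imwrite(f"pics/c{t}.png",cv2.resize(np.hstack([a,b]),None,fx=3,fy=3,interpolation=cv2.INTER_CUBIC))
E
python3 look.py 2
```

```text
tcp [555.2 -90.2  22.3] [0.981 0.195] [-0.5 -0.1 -0.5]
top brass [308.4 132.3] [304 128  10  10  74] [ 718.  -154.3   29. ]
top dark [279.2 151. ] [274 149  11   5  37] [664.7 -69.1  18. ]
side brass [317.4 244.6] [313 240  10  10  82] [ 715.6 -156.1   29. ]
side dark [284.9 228. ] [279 224  13  10  93] [649.9 -69.6  18. ]
side dark [292.2 261.3] [273 252  41  20 219] [ 632.7 -181.5   18. ]
```

View pics/c2.png

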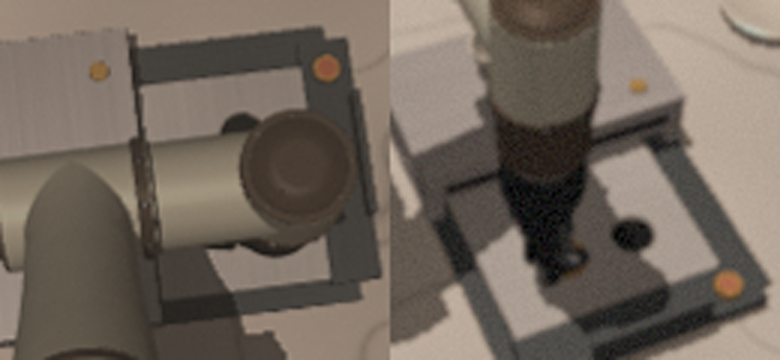

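The token sits in the cradle, partly hidden at about crop (575,255), and is advancing toward the pocket.

Request:
{"method": "step_arm", "body": {
  "motion": [
    {"slide": [5, 0, 0], "dr": [0, 0, 0], "jaw": 24},
    {"slide": [10, 0, 0], "dr": [0, 0, 0], "jaw": 24},
    {"slide": [15, 0, 0], "dr": [0, 0, 0], "jaw": 24},
    {"slide": [20, 0, 0], "dr": [0, 0, 0], "jaw": 24},
    {"slide": [25, 0, 0], "dr": [0, 0, 0], "jaw": 24},
    {"slide": [30, 0, 0], "dr": [0, 0, 0], "jaw": 24},
    {"slide": [35, 0, 0], "dr": [0, 0, 0], "jaw": 24},
    {"slide": [40, 0, 0], "dr": [0, 0, 0], "jaw": 24}
  ]
}}

```text
clock: 5.3
position: [594.3, -82.4, 22.3]
ee_rot: [0.995, 0.098, -0.0, 0.0]
contact_force: [-0.6, -1.0, 0.3]
gripper_width: 24.2
grasp_force: 0.2
```

```bash
python3 look.py 3
```

```text
tcp [594.3 -82.4  22.3] [0.981 0.195] [-0.6 -1.   0.3]
top brass [309.3 131.3] [305 128   9   9  50] [ 721. -157.   29.]
side brass [317.3 244.5] [313 240  10  10  83] [ 715.4 -155.7   29. ]
side dark [296.6 248.4] [281 242  29  13 150] [ 658.6 -145.4   18. ]
side dark [292.1 261.3] [273 252  40  20 220] [ 632.4 -181.4   18. ]
```

View pics/c3.png

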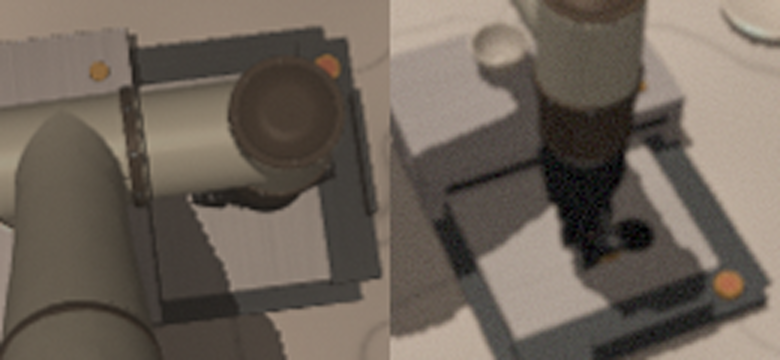

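Token is just short of the pocket (crop 605,250). I'll slow down.

Request:
{"method": "step_arm", "body": {
  "motion": [
    {"slide": [3, 0, 0], "dr": [0, 0, 0], "jaw": 24},
    {"slide": [6, 0, 0], "dr": [0, 0, 0], "jaw": 24},
    {"slide": [9, 0, 0], "dr": [0, 0, 0], "jaw": 24},
    {"slide": [12, 0, 0], "dr": [0, 0, 0], "jaw": 24},
    {"slide": [15, 0, 0], "dr": [0, 0, 0], "jaw": 24},
    {"slide": [18, 0, 0], "dr": [0, 0, 0], "jaw": 24},
    {"slide": [21, 0, 0], "dr": [0, 0, 0], "jaw": 24},
    {"slide": [24, 0, 0], "dr": [0, 0, 0], "jaw": 24}
  ]
}}

```text
clock: 6.4
position: [617.7, -77.8, 22.3]
ee_rot: [0.995, 0.098, -0.0, 0.0]
contact_force: [-0.7, -0.4, -0.3]
gripper_width: 24.2
grasp_force: 0.4
```

Request:
{"method": "step_arm", "body": {
  "motion": [
    {"slide": [1, 0, 0], "dr": [0, 0, 0], "jaw": 24},
    {"slide": [2, 0, 0], "dr": [0, 0, 0], "jaw": 24},
    {"slide": [3, 0, 0], "dr": [0, 0, 0], "jaw": 24},
    {"slide": [4, 0, 0], "dr": [0, 0, 0], "jaw": 24},
    {"slide": [5, 0, 0], "dr": [0, 0, 0], "jaw": 24},
    {"slide": [6, 0, 0], "dr": [0, 0, 0], "jaw": 24},
    {"slide": [7, 0, 0], "dr": [0, 0, 0], "jaw": 24},
    {"slide": [8, 0, 0], "dr": [0, 0, 0], "jaw": 24}
  ]
}}

```text
clock: 7.4
position: [625.4, -76.2, 22.2]
ee_rot: [0.995, 0.098, -0.0, -0.0]
contact_force: [-0.3, 0.7, 0.8]
gripper_width: 24.0
grasp_force: 0.2
```

```bash
python3 look.py 4
```

```text
tcp [625.4 -76.2  22.2] [0.981 0.195] [-0.3  0.7  0.8]
top brass [311.8 132.2] [311 129   3   7  16] [ 718.3 -164.2   29. ]
side brass [317.7 244.7] [313 240  10  10  76] [ 716.3 -156.6   29. ]
side dark [276.9 207.8] [224 190  74  45 993] [651.1   8.4  18. ]
side dark [292.2 261.3] [273 252  41  20 220] [ 632.7 -181.5   18. ]
```

View pics/c4.png

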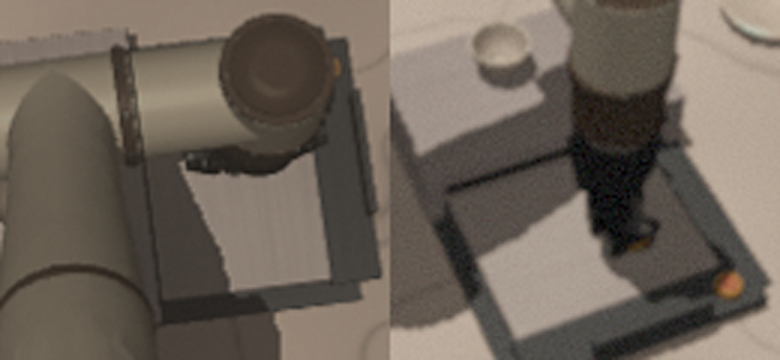

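Request:
{"method": "step_arm", "body": {
  "motion": [
    {"slide": [0.5, 0, 0], "dr": [0, 0, 0], "jaw": 24},
    {"slide": [1, 0, 0], "dr": [0, 0, 0], "jaw": 24},
    {"slide": [1.5, 0, 0], "dr": [0, 0, 0], "jaw": 24},
    {"slide": [2, 0, 0], "dr": [0, 0, 0], "jaw": 24},
    {"slide": [2.5, 0, 0], "dr": [0, 0, 0], "jaw": 24},
    {"slide": [2.5, 0, 0], "dr": [0, 0, 0], "jaw": 24},
    {"slide": [2.5, 0, 0], "dr": [0, 0, 0], "jaw": 24},
    {"slide": [2.5, 0, 0], "dr": [0, 0, 0], "jaw": 24}
  ]
}}

```text
clock: 8.5
position: [627.8, -75.7, 22.3]
ee_rot: [0.995, 0.098, -0.0, -0.0]
contact_force: [0.2, -0.1, -0.8]
gripper_width: 23.8
grasp_force: 0.3
```

Request:
{"method": "step_arm", "body": {
  "motion": [
    {"slide": [0.5, 0, 0], "dr": [0, 0, 0], "jaw": 24},
    {"slide": [1, 0, 0], "dr": [0, 0, 0], "jaw": 24},
    {"slide": [1.5, 0, 0], "dr": [0, 0, 0], "jaw": 24},
    {"slide": [2, 0, 0], "dr": [0, 0, 0], "jaw": 24},
    {"slide": [2, 0, 0], "dr": [0, 0, 0], "jaw": 24},
    {"slide": [2, 0, 0], "dr": [0, 0, 0], "jaw": 24},
    {"slide": [2, 0, 0], "dr": [0, 0, 0], "jaw": 24},
    {"slide": [2, 0, 0], "dr": [0, 0, 0], "jaw": 24}
  ]
}}

```text
clock: 9.5
position: [629.9, -75.3, 22.3]
ee_rot: [0.995, 0.098, 0.0, 0.0]
contact_force: [-0.6, -0.1, -0.2]
gripper_width: 23.8
grasp_force: 0.2
```

Request:
{"method": "step_arm", "body": {
  "motion": [
    {"slide": [-5, 0, 0], "dr": [0, 0, 0], "jaw": 24},
    {"slide": [-20, 0, -20], "dr": [0, 0, 0], "jaw": 24},
    {"slide": [-40, 0, -30], "dr": [0, 0, 0], "jaw": 24},
    {"slide": [-60, 0, -40], "dr": [0, 0, 0], "jaw": 24},
    {"slide": [-80, 0, -40], "dr": [0, 0, 0], "jaw": 24},
    {"slide": [-100, 0, -40], "dr": [0, 0, 0], "jaw": 24},
    {"slide": [-120, 0, -40], "dr": [0, 0, 0], "jaw": 24},
    {"slide": [-130, 0, -40], "dr": [0, 0, 0], "jaw": 24}
  ]
}}

```text
clock: 10.5
position: [501.3, -100.9, 62.5]
ee_rot: [0.995, 0.098, 0.0, -0.0]
contact_force: [0.0, 0.3, -0.3]
gripper_width: 23.9
grasp_force: 0.0
```

```bash
python3 look.py 5
```

```text
tcp [ 501.3 -100.9   62.5] [0.981 0.195] [ 0.   0.3 -0.3]
top brass [308.4 132.3] [304 128  10  10  74] [ 718.  -154.3   29. ]
top brass [280.3 154. ] [274 147  14  15 153] [653.4 -71.5  29. ]
side brass [285.7 226.8] [279 221  14  12 130] [650.3 -73.6  29. ]
side brass [317.3 244.6] [313 240  10  10  80] [ 715.3 -156.    29. ]
```

View pics/c5.png

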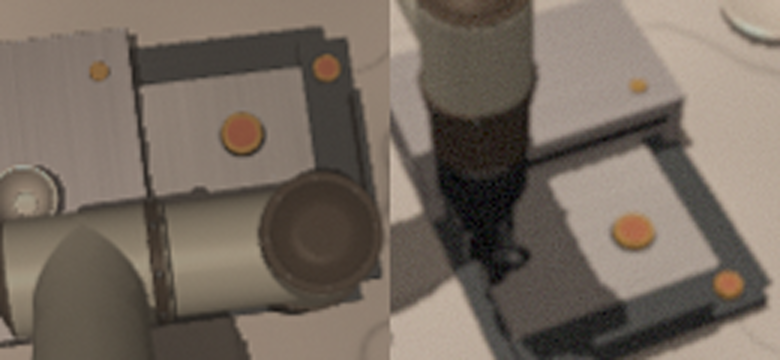

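```bash
cat > tri.py <<'E'
from h import *
def tri(a,b):
    (o1,d1),(o2,d2)=ray("top",a),ray("side",b)
    s=np.linalg.lstsq(np.c_[d1,-d2],o2-o1,rcond=None)[0]
    return ((o1+s[0]*d1+o2+s[1]*d2)/2).round(1), np.linalg.norm(o1+s[0]*d1-o2-s[1]*d2).round(1)
E
python3 - <<'E'
from tri import *
print("tok0",tri((287.3,187.5),(255.1,239)));print("coin",tri((308.4,132.3),(317.3,244.55)));print("tok",tri((280.3,154),(285.7,226.8)))
print("pocket",tri((280.3,154.9),(285.5,227.8)))
# subpixel redness centroid
def cen(n,f,c):
    im=cv2.imread(f).astype(float);x,y=map(int,c);w=11
    p=im[y-w:y+w+1,x-w:x+w+1];m=np.clip(p[...,2]-p[...,0]-25,0,60);Y,X=np.mgrid[-w:w+1,-w:w+1]
    return np.array([x+(m*X).sum()/m.sum(),y+(m*Y).sum()/m.sum()])
for l,t,a,b in(("tok0","0",(287,187),(255,239)),("coin0","0",(308,132),(317,244)),("tok5","5",(280,154),(285,227)),("coin5","5",(308,132),(317,244))):
    print(l,tri(cen("top",f"pics/top{t}.png",a),cen("side",f"pics/side{t}.png",b)))
E
```

```text
tok0 (array([554.3, -90.4,  29.8]), np.float64(2.2))
coin (array([ 717.5, -154.4,   26.6]), np.float64(2.3))
tok (array([652.6, -71.6,  26.1]), np.float64(2.7))
pocket (array([651.5, -71.9,  21.7]), np.float64(1.5))
tok0 (array([554.2, -90.3,  31. ]), np.float64(2.4))
coin0 (array([ 717.7, -156.1,   30.4]), np.float64(3.4))
tok5 (array([653., -71.,  27.]), np.float64(2.7))
coin5 (array([ 717.6, -156.5,   31. ]), np.float64(3.8))
```

The token's top dropped about 4 mm (29.8→26.1) and its centre matches the pocket, so it is seated. Next is the lip.

```bash
python3 - <<'E'
from h import *
p,r=pose();print(p)
print(delta((636.3,-229,90),7),delta((636.3,-229,28),7))
E
```

```text
[ 501.5911165  -100.83111253   62.53213452]
(array([107.2, 151.9, -27.5]), array([-0.  , -0.  ,  0.53])) (array([107.2, 151.9,  34.5]), array([-0.  , -0.  ,  0.53]))
```

Request:
{"method": "step_arm", "body": {
  "motion": [
    {"slide": [0, 0, -28], "dr": [0, 0, 0], "jaw": 0},
    {"slide": [27, 38, -28], "dr": [0, 0, 0.2], "jaw": 0},
    {"slide": [54, 76, -28], "dr": [0, 0, 0.4], "jaw": 0},
    {"slide": [81, 114, -28], "dr": [0, 0, 0.53], "jaw": 0},
    {"slide": [107, 152, -28], "dr": [0, 0, 0.53], "jaw": 0},
    {"slide": [107, 152, 0], "dr": [0, 0, 0.53], "jaw": 0},
    {"slide": [107, 152, 28], "dr": [0, 0, 0.53], "jaw": 0},
    {"slide": [107, 152, 34], "dr": [0, 0, 0.53], "jaw": 0}
  ]
}}

```text
clock: 11.6
position: [636.0, -228.8, 25.7]
ee_rot: [0.998, 0.061, -0.002, -0.0]
contact_force: [-0.1, -0.5, -0.1]
gripper_width: -0.5
grasp_force: 0.0
```

```bash
python3 look.py 6; python3 - <<'E'
from h import *
a=cv2.imread("pics/top6.png")[90:250,200:360];b=cv2.imread("pics/side6.png")[150:310,205:365]
cv2.imwrite("pics/d6.png",cv2.resize(np.hstack([a,b]),None,fx=2.5,fy=2.5,interpolation=cv2.INTER_CUBIC))
E
```

```text
tcp [ 636.  -228.8   25.7] [0.993 0.122] [-0.1 -0.5 -0.1]
top dark [314.  149.1] [306 146  17   9  55] [ 670.4 -171.    18. ]
top dark [325.5 157.5] [318 150  12  13  50] [ 645.4 -204.2   18. ]
side brass [285.1 226.7] [279 221  13  13 119] [648.8 -72.7  29. ]
```

View pics/d6.png

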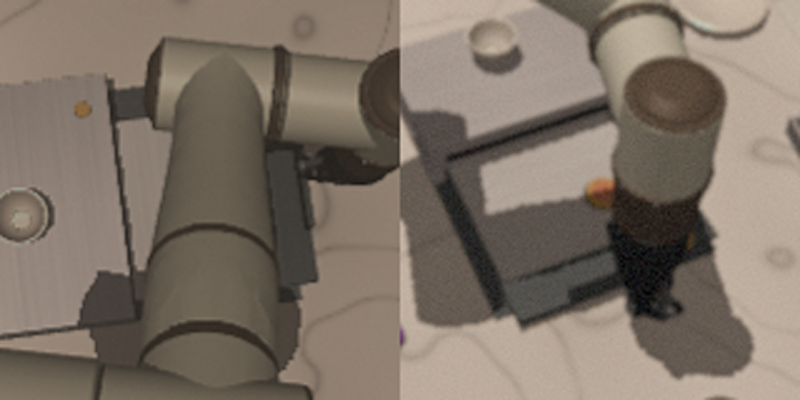

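Request:
{"method": "step_arm", "body": {
  "motion": [
    {"slide": [0, -8, -3], "dr": [0, 0, 0], "jaw": 0},
    {"slide": [0, -15, -3], "dr": [0, 0, 0], "jaw": 0},
    {"slide": [0, -19, -3], "dr": [0, 0, 0], "jaw": 0},
    {"slide": [0, -23, -3], "dr": [0, 0, 0], "jaw": 0},
    {"slide": [0, -27, -3], "dr": [0, 0, 0], "jaw": 0},
    {"slide": [0, -31, -3], "dr": [0, 0, 0], "jaw": 0},
    {"slide": [0, -35, -3], "dr": [0, 0, 0], "jaw": 0},
    {"slide": [0, -40, -3], "dr": [0, 0, 0], "jaw": 0}
  ]
}}

```text
clock: 12.7
position: [632.3, -190.5, 31.6]
ee_rot: [0.998, 0.061, 0.0, 0.001]
contact_force: [0.7, -5.5, 0.7]
gripper_width: -0.0
grasp_force: 2.7
```

Request:
{"method": "step_arm", "body": {
  "motion": [
    {"slide": [0, -5, 0], "dr": [0, 0, 0], "jaw": 0},
    {"slide": [0, -10, 0], "dr": [0, 0, 0], "jaw": 0},
    {"slide": [0, -15, 0], "dr": [0, 0, 0], "jaw": 0},
    {"slide": [0, -20, 0], "dr": [0, 0, 0], "jaw": 0},
    {"slide": [0, -25, 0], "dr": [0, 0, 0], "jaw": 0},
    {"slide": [0, -30, 0], "dr": [0, 0, 0], "jaw": 0},
    {"slide": [0, -35, 0], "dr": [0, 0, 0], "jaw": 0},
    {"slide": [0, -40, 0], "dr": [0, 0, 0], "jaw": 0}
  ]
}}

```text
clock: 13.7
position: [627.4, -150.7, 31.6]
ee_rot: [0.998, 0.061, 0.0, 0.001]
contact_force: [0.5, -5.1, 0.6]
gripper_width: -0.2
grasp_force: 2.7
```

```bash
python3 look.py 7; python3 - <<'E'
from h import *
a=cv2.imread("pics/top7.png")[90:250,200:360];b=cv2.imread("pics/side7.png")[150:310,205:365]
cv2.imwrite("pics/d7.png",cv2.resize(np.hstack([a,b]),None,fx=2.5,fy=2.5,interpolation=cv2.INTER_CUBIC))
E
```

```text
tcp [ 627.4 -150.7   31.6] [0.993 0.122] [ 0.5 -5.1  0.6]
top dark [307.6 161.5] [291 156  37  11 206] [ 633.5 -151.5   18. ]
side brass [273.3 212.6] [272 209   4   8  17] [631.8 -14.2  29. ]
side brass [308.3 230.4] [304 227   9   8  58] [ 708.6 -103.5   29. ]
side dark [291.7 227.4] [ 224  196   97   65 1666] [669.7 -73.1  18. ]
```

View pics/d7.png

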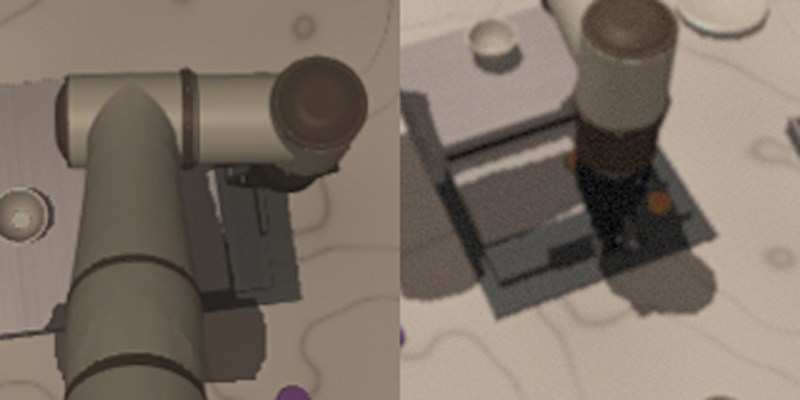

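The tray has moved in about 53 mm, with the coin and token riding along and a force of about 5 N (pure friction). About 77 mm remain.

Request:
{"method": "step_arm", "body": {
  "motion": [
    {"slide": [0, -4, 0], "dr": [0, 0, 0], "jaw": 0},
    {"slide": [0, -8, 0], "dr": [0, 0, 0], "jaw": 0},
    {"slide": [0, -12, 0], "dr": [0, 0, 0], "jaw": 0},
    {"slide": [0, -16, 0], "dr": [0, 0, 0], "jaw": 0},
    {"slide": [0, -20, 0], "dr": [0, 0, 0], "jaw": 0},
    {"slide": [0, -24, 0], "dr": [0, 0, 0], "jaw": 0},
    {"slide": [0, -27, 0], "dr": [0, 0, 0], "jaw": 0},
    {"slide": [0, -30, 0], "dr": [0, 0, 0], "jaw": 0}
  ]
}}

```text
clock: 14.8
position: [623.7, -120.6, 31.6]
ee_rot: [0.998, 0.061, 0.0, 0.0]
contact_force: [0.5, -5.7, -1.3]
gripper_width: -0.0
grasp_force: 2.6
```

Request:
{"method": "step_arm", "body": {
  "motion": [
    {"slide": [0, -3, 0], "dr": [0, 0, 0], "jaw": 0},
    {"slide": [0, -6, 0], "dr": [0, 0, 0], "jaw": 0},
    {"slide": [0, -8, 0], "dr": [0, 0, 0], "jaw": 0},
    {"slide": [0, -10, 0], "dr": [0, 0, 0], "jaw": 0},
    {"slide": [0, -12, 0], "dr": [0, 0, 0], "jaw": 0},
    {"slide": [0, -14, 0], "dr": [0, 0, 0], "jaw": 0},
    {"slide": [0, -16, 0], "dr": [0, 0, 0], "jaw": 0},
    {"slide": [0, -18, 0], "dr": [0, 0, 0], "jaw": 0}
  ]
}}

```text
clock: 15.8
position: [621.5, -102.6, 31.5]
ee_rot: [0.998, 0.061, 0.0, 0.0]
contact_force: [0.0, -5.7, 0.2]
gripper_width: -0.4
grasp_force: 2.6
```

Token is through the slot without extra force. About 29 mm remain.

Request:
{"method": "step_arm", "body": {
  "motion": [
    {"slide": [0, -4, 0], "dr": [0, 0, 0], "jaw": 0},
    {"slide": [0, -7, 0], "dr": [0, 0, 0], "jaw": 0},
    {"slide": [0, -10, 0], "dr": [0, 0, 0], "jaw": 0},
    {"slide": [0, -13, 0], "dr": [0, 0, 0], "jaw": 0},
    {"slide": [0, -16, 0], "dr": [0, 0, 0], "jaw": 0},
    {"slide": [0, -19, 0], "dr": [0, 0, 0], "jaw": 0},
    {"slide": [0, -21, 0], "dr": [0, 0, 0], "jaw": 0},
    {"slide": [0, -23, 0], "dr": [0, 0, 0], "jaw": 0}
  ]
}}

```text
clock: 16.8
position: [618.6, -79.5, 31.5]
ee_rot: [0.998, 0.061, 0.0, 0.0]
contact_force: [0.8, -5.8, -0.1]
gripper_width: -0.1
grasp_force: 2.6
```

Request:
{"method": "step_arm", "body": {
  "motion": [
    {"slide": [0, -0.5, 0], "dr": [0, 0, 0], "jaw": 0},
    {"slide": [0, -1, 0], "dr": [0, 0, 0], "jaw": 0},
    {"slide": [0, -1.5, 0], "dr": [0, 0, 0], "jaw": 0},
    {"slide": [0, -2, 0], "dr": [0, 0, 0], "jaw": 0},
    {"slide": [0, -2.5, 0], "dr": [0, 0, 0], "jaw": 0},
    {"slide": [0, -3, 0], "dr": [0, 0, 0], "jaw": 0},
    {"slide": [0, -3, 0], "dr": [0, 0, 0], "jaw": 0},
    {"slide": [0, -3, 0], "dr": [0, 0, 0], "jaw": 0}
  ]
}}

```text
clock: 17.8
position: [618.3, -76.3, 31.5]
ee_rot: [0.998, 0.061, 0.0, 0.0]
contact_force: [0.6, -5.5, 1.1]
gripper_width: -0.2
grasp_force: 2.5
```

```bash
python3 look.py 8
```

```text
tcp [618.3 -76.3  31.5] [0.993 0.122] [ 0.6 -5.5  1.1]
side brass [297.  211.6] [293 208   9   8  61] [700.9 -30.1  29. ]
side dark [284.6 222.7] [ 224  190   94   63 2056] [655.3 -51.2  18. ]
```

Request:
{"method": "step_arm", "body": {
  "motion": [
    {"slide": [0, -0.5, 0], "dr": [0, 0, 0], "jaw": 0},
    {"slide": [0, -1, 0], "dr": [0, 0, 0], "jaw": 0},
    {"slide": [0, -1.5, 0], "dr": [0, 0, 0], "jaw": 0},
    {"slide": [0, -2, 0], "dr": [0, 0, 0], "jaw": 0},
    {"slide": [0, -2, 0], "dr": [0, 0, 0], "jaw": 0},
    {"slide": [0, -2, 0], "dr": [0, 0, 0], "jaw": 0},
    {"slide": [0, -2, 0], "dr": [0, 0, 0], "jaw": 0},
    {"slide": [0, -2, 0], "dr": [0, 0, 0], "jaw": 0}
  ]
}}

```text
clock: 18.9
position: [618.0, -74.3, 31.5]
ee_rot: [0.998, 0.061, 0.0, 0.0]
contact_force: [0.4, -4.9, 1.0]
gripper_width: 0.0
grasp_force: 2.6
```

Request:
{"method": "step_arm", "body": {
  "motion": [
    {"slide": [0, -0.3, 0], "dr": [0, 0, 0], "jaw": 0},
    {"slide": [0, -0.6, 0], "dr": [0, 0, 0], "jaw": 0},
    {"slide": [0, -1, 0], "dr": [0, 0, 0], "jaw": 0},
    {"slide": [0, -1, 0], "dr": [0, 0, 0], "jaw": 0},
    {"slide": [0, -1, 0], "dr": [0, 0, 0], "jaw": 0},
    {"slide": [0, -1, 0], "dr": [0, 0, 0], "jaw": 0},
    {"slide": [0, -1, 0], "dr": [0, 0, 0], "jaw": 0},
    {"slide": [0, -1, 0], "dr": [0, 0, 0], "jaw": 0}
  ]
}}

```text
clock: 19.9
position: [618.0, -74.2, 31.5]
ee_rot: [0.998, 0.061, 0.0, 0.001]
contact_force: [1.3, -8.6, 1.9]
gripper_width: -0.1
grasp_force: 4.3
```

Request:
{"method": "step_arm", "body": {
  "motion": [
    {"slide": [0, -0.5, 0], "dr": [0, 0, 0], "jaw": 0},
    {"slide": [0, -1, 0], "dr": [0, 0, 0], "jaw": 0},
    {"slide": [0, -1.5, 0], "dr": [0, 0, 0], "jaw": 0},
    {"slide": [0, -1.5, 0], "dr": [0, 0, 0], "jaw": 0},
    {"slide": [0, -1.5, 0], "dr": [0, 0, 0], "jaw": 0},
    {"slide": [0, -1.5, 0], "dr": [0, 0, 0], "jaw": 0},
    {"slide": [0, -1.5, 0], "dr": [0, 0, 0], "jaw": 0},
    {"slide": [0, -1.5, 0], "dr": [0, 0, 0], "jaw": 0}
  ]
}}

```text
clock: 20.9
position: [617.9, -74.1, 31.6]
ee_rot: [0.998, 0.061, 0.0, 0.001]
contact_force: [2.2, -13.8, -0.2]
gripper_width: -0.5
grasp_force: 6.8
```

```bash
python3 look.py 9
```

```text
tcp [617.9 -74.1  31.6] [0.993 0.122] [  2.2 -13.8  -0.2]
side brass [296.9 211. ] [293 207   9   9  64] [701.4 -27.8  29. ]
side dark [285.9 221.8] [ 224  190   93   63 1916] [660.1 -49.2  18. ]
```

It is against the stop: force is rising with no motion, and the vision estimate is about 129 mm. Retreating.

Request:
{"method": "step_arm", "body": {
  "motion": [
    {"slide": [0, 3, 0], "dr": [0, 0, 0], "jaw": 0},
    {"slide": [0, 10, 0], "dr": [0, 0, 0], "jaw": 0},
    {"slide": [0, 25, 0], "dr": [0, 0, 0], "jaw": 0},
    {"slide": [0, 45, -5], "dr": [0, 0, 0], "jaw": 0},
    {"slide": [0, 70, -25], "dr": [0, 0, 0], "jaw": 0},
    {"slide": [0, 100, -60], "dr": [0, 0, 0], "jaw": 0},
    {"slide": [-20, 130, -100], "dr": [0, 0, 0], "jaw": 0},
    {"slide": [-40, 150, -130], "dr": [0, 0, 0], "jaw": 0}
  ]
}}

```text
clock: 22.0
position: [596.0, -227.9, 163.4]
ee_rot: [0.998, 0.06, 0.001, 0.0]
contact_force: [0.4, -0.2, -0.4]
gripper_width: 0.3
grasp_force: 0.0
```

Request:
{"method": "step_arm", "body": {
  "motion": [
    {"slide": [-20, 20, 0], "dr": [0, 0, 0], "jaw": 0},
    {"slide": [-40, 40, 0], "dr": [0, 0, 0], "jaw": 0},
    {"slide": [-60, 60, 0], "dr": [0, 0, 0], "jaw": 0},
    {"slide": [-60, 60, 0], "dr": [0, 0, 0], "jaw": 0},
    {"slide": [-60, 60, 0], "dr": [0, 0, 0], "jaw": 0},
    {"slide": [-60, 60, 0], "dr": [0, 0, 0], "jaw": 0},
    {"slide": [-60, 60, 0], "dr": [0, 0, 0], "jaw": 0},
    {"slide": [-60, 60, 0], "dr": [0, 0, 0], "jaw": 0}
  ]
}}

```text
clock: 23.0
position: [544.2, -291.8, 161.2]
ee_rot: [0.998, 0.061, -0.0, -0.0]
contact_force: [-0.2, 0.0, 0.4]
gripper_width: 0.0
grasp_force: 0.0
```

```bash
python3 look.py 10; python3 - <<'E'
from h import *
a=cv2.imread("pics/top10.png")[90:250,180:340];b=cv2.imread("pics/side10.png")[150:310,185:345]
cv2.imwrite("pics/d10.png",cv2.resize(np.hstack([a,b]),None,fx=2.5,fy=2.5,interpolation=cv2.INTER_CUBIC))
E
```

```text
tcp [ 544.2 -291.8  161.2] [0.992 0.123] [-0.2  0.   0.4]
top brass [264.4 137.5] [260 133  10  10  74] [702.3 -25.9  29. ]
```

View pics/d10.png

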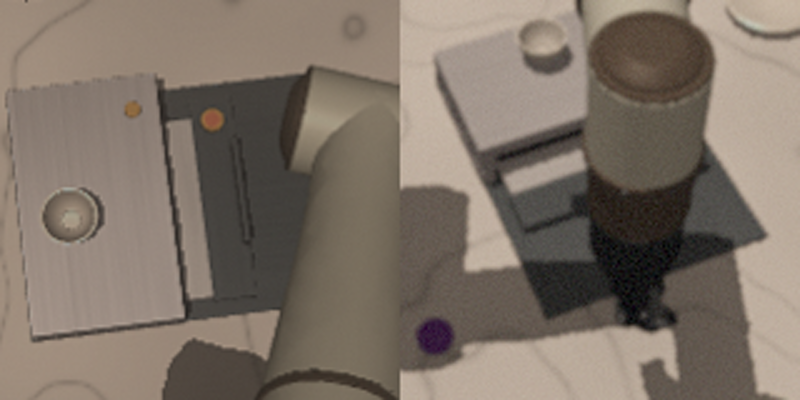

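The tray is home (129.4 mm from the coin's shift), the coin is in its pocket at crop (212,120), the big token is inside, and the bowl has not moved.

```bash
python3 -c "
from bench import arm
print(arm.job_done())"
```

```text
the job is handed in; nothing more can be done
None
```

I handed the job in at about 23 s of the 67 s allowed: the big token is in its pocket, the tray is pushed home to its stop, the small token is still in its own pocket, and the arm is clear of everything.

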